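# Pull the snug cap off the topping canister

### The arm

A 6-joint arm with a two-finger parallel gripper is mounted at the origin on the work surface. World frame = base frame: x ahead of the robot, y to its left, z up, the work surface at z = 0. Lengths are in m, angles in rad, forces in N, time in s.
With the tool pointing down it reaches from about 0.275 to 0.725 m from the base axis. Payload 5.6 kg.
Tool frame: the origin (TCP) lies at the very end of the fingers, on their centre line; the grasp point (between the pads) lies 19 mm behind it; z points along the fingers, y is the direction in which the jaws open and shut (so a half turn about z gives the same grasp; the last joint's range is limited). The gripper opens to 85 mm and grips with 20 to 120 N. Pads are 22 mm wide; open, the fingers measure 114 mm over their backs; the gripper's body (76 mm by 85 mm) begins 54 mm behind the grasp point. The pads swing forward as they close: fully open they stand 13 mm farther back than shut.
Start: joints at [1.537, 0.255, 0.108, 0, -1.424, -0.285], TCP at [0.172, 0.522, 0.231] pointing down, gripper open.
Joint ranges: [-2.95, 2.95], [-1.21, 1.97], [-1.09, 1.5], [-2.87, 1.71], [-2.94, -0.07], [-3.05, 3.05]. Speed limits (rad/s): [2.57, 2.57, 3.14, 3.14, 3.14, 3.14].

### API

Orientations are given as a unit quaternion [w, x, y, z].
In Python, from rig import monitor, optics, robot gives the robot as it stands.
- The arm moves only by the tool play_rows, never from a script. Its argument "rows" is a list of rows, each an object of numbers: "hand": the finger opening in mm, from 0 to 85.4; "x", "y", "z": the shift along the tool's x, y, z in mm; "rx", "ry", "rz": the turn, a rotation vector about the tool's x, y, z in degrees. In form: [{"hand": .., "x": .., "y": .., "z": .., "rx": .., "ry": .., "rz": ..}, ...]. A call has 1 to 10 rows; each row is the pose to reach, as a shift and turn from the pose commanded when the call began, along the tool's axes at that moment; what a row does not reach only later rows make up. A row lasts 1/10 s, in which the tool goes at most 50 mm and 8.59 degrees, less where a joint would pass 70% of its speed; a pose out of reach is approached as far as the arm can. A call with a gripper value outside its range is refused whole. The fingers move at their own pace and stop on an object; "squeeze" is the grip in N (left out, the last holds). Time passes only in rows, so rows that repeat a pose let the fingers close. It gives the time, the measured TCP pose, the force and the opening at its end, in the units of the state.
- monitor.state(): the state, without advancing time (a new reading comes with each control period).
- optics.snapshot(name): name is "side" or "top"; returns a dict with "color" (384x512x3 uint8, blue, green, red), "mtx" (3x3 intrinsics, pixels), "k1" (the pictures are not rectified: a ray, as slopes to the right and down, at radius r is drawn at 1 + k1 r^2 times it, then the intrinsics apply), "view" (4x4, takes a point from world to camera coordinates). Camera axes: x right, y down, z forward; pixel columns grow to the right and rows downward; lengths in m; the calibration is good to about 2 mm. A picture is of the moment at which its call begins. There is no depth.
- robot.sign_off(): hands the job in, once; it reports no verdict.
The state is a dict: "time_s": time; "joints": joint angles; "joint_vel": joint speeds; "joint_efforts": joint torques, N m; "tcp_pos": TCP position; "tcp_rot": TCP orientation; "force": force on the tool from outside, world axes, zero at the start; "torque": the same for the moment, N m; "opening": opening from 0.0 (shut) to 1.0 (fully open).
Only numpy, scipy, OpenCV 4.12 (cv2) and the standard library are available. Lean on these libraries where they do the work, as an engineer would, in place of code of your own. Each camera call takes 0.05 s, during which the arm holds its last target. There are 200 camera calls.

### The job

Take the C-shaped puller from its leaning rest, hook its fork under the snug black mushroom cap of the white canister and pull straight up until the cap pops off. Carry the cap on the puller to the flat wooden board, lower it there so that it stands upright on its collar well on the board, and draw the fork out; then lay the puller back on its rest as it was. Keep the gripper itself off the cap, keep the cap upright all the way, and leave the bottle, the jar and the cups alone.

Things in the scene. Friction and masses are not known exactly. Their poses are not given: they have to be found in the camera images.
- puller_grip (a point): Centre of the black handle bar, 24 (x) x 20 (y) x 75 mm (z), of the loose C-shaped puller (0.2 kg, 142 mm tall). Puller axes: z along the handle away from the fork, x the way the fork opens, y across. The bar reaches 32 mm above this point, 37 below. It is 110 mm above the fork's underside, in line with the slot's middle. At the start it leans 35 deg from vertical on the rest.
- puller_spine (a point): On the back face (x = -56 mm from the handle's axis) of the puller's upright metal spine, 35 mm above the fork's underside; puller axes. Spine 12 (x) x 30 (y) mm. It joins the fork to a 12 mm thick, 24 mm wide arm under the handle, whose underside is 55 mm above the fork's underside: the C's mouth, open to +x.
- puller_fork (a point): Middle of the fork's slot, level with the top of the flat metal fork, 105 mm below the handle's centre; puller axes. Plate 5 mm thick, 76 mm wide, slot 48 mm wide. The two prongs end 36 mm ahead (+x); lips on their last 6 mm stand 4 mm above the plate (9 mm high in all). The slot's closed end is 26 mm behind this point, the heel 56 mm behind.
- rest_home (a point): Where the handle's centre lies with the puller fully home on its fixed white rest, 145 mm above the counter. Axes are the rest's, upright, z up. Home, the puller has the rest's yaw and is turned about the common y so that its handle leans 35 deg from vertical towards the rest's -x, fork opening to the rest's +x and upward. Nothing of the rest is within 35 mm of the handle.
- rest_ledge (a point): Foot of the rest's leaning board, in the corner with its ledge; axes of the rest, upright. The board (80 mm wide, 70 mm high, leaning 35 deg from vertical to -x) carries the back of the puller's spine; the ledge, square to the board and 36 mm deep, carries the fork's heel. No side walls.
- canister_top (a point): Centre of the shoulder (flat top) of the fixed white canister with steel bands, 96 mm across, 75 mm above the counter; z up. The cap stands on it, over a steel spigot 16 mm high with sprung balls that grip the inside of the cap's collar.
- cap_center (a point): Centre of the loose black mushroom cap (90 g, 40 mm high), half-way up; z up. Head: disc 68 mm across, 18 mm thick. Under it a round collar up to 46 mm across, 22 mm high: on the canister this leaves a 22 mm gap under the head for the fork. It grips with about 8 to 15 N; after 10 to 15 mm of lift it pops free and rides on the fork with about 5 mm of play.
- mat_top (a point): Centre of the upper face of the fixed flat wooden serving board, 150 x 150 mm, 6 mm thick, no rim; z up.
- syrup: Bystander: amber bottle, 70 mm across, 170 mm tall; origin at the centre of its underside.
- jar: Bystander: clear jar with steel lid, 90 mm across, 110 mm tall; origin at the centre of its underside.
- cups: Bystander: stack of white cups, 86 mm across, about 130 mm tall; origin at the centre of its underside.
Mind the look-alikes: they are no part of the job. Leave any pink look-alike of the part that bears canister_top alone. What is shaped like the part that bears puller_grip but red is not meant.

How it is judged:
On the way, in this order (a step that is already met when the one before it is completed fails the run):
1. the cap is off the canister, at least 30 mm above its seat, riding on the puller (z of cap_center in the frame of canister_top above 0.05 m and contact force between puller and cap above 0.2 N), for 0.2 s.
2. the cap is lowered on to the board with the puller's fork still around it (horizontal distance between cap_center and mat_top below 0.05 m and contact force between cap and mat above 0.2 N and horizontal distance between puller_fork and cap_center below 0.025 m).
At the end, for the whole second after the job is handed in: The cap stands upright (within 7 deg) on its collar on the board, its centre within 50 mm of the board's centre, free of the puller; the puller lies on its rest, handle centre within 25 mm of its home point and leaning 29 to 41 deg; both at rest (horizontal distance between cap_center and mat_top below 0.05 m and angle between cap_center's own z axis and vertical below 0.12 rad and z of cap_center in the frame of mat_top between 0.016 and 0.024 m and linear speed of each of cap, puller below 0.02 m/s and distance between puller_grip and rest_home below 0.025 m and angle between puller_grip's own z axis and vertical between 0.5 and 0.72 rad and contact force between puller and rest above 0.2 N and contact force between puller and cap below 0.1 N); the robot touches nothing.
It fails at once if the gripper or arm touches the cap (contact force between the arm and cap above 0.5 N).
It fails at once if the gripper's fingers touch the cap (contact force between the fingers and cap above 0.5 N).
It fails at once if the cap is tipped by more than 40 deg (angle between cap_center's own z axis and vertical above 0.7 rad).
It fails at once if the bottle, jar or cups are moved by more than 30 mm (distance of any of syrup, jar, cups from where it was at the start of the episode above 0.03 m).
It also fails if it takes over 69 s, if anything falls off the work surface, if the arm or the gripper's body presses on something with over 40 N, if the wrist force passes 120 N, or if a joint passes its speed limit or range.

## Working session

There is one attempt and no reset: what is moved stays moved. The work goes in short steps, Python scripts to look and compute and a tool call to move; the robot and the scene stay as the last step left them, time stands still between calls to the robot, and variables do not carry over. Pictures are saved under pics/ and viewed, about 8 in all and at most 12, crops included, and the job is handed in when it is done.

Besides the shell and the picture viewer there is one more tool, called after "Emit:" by a JSON object that holds its "method" and its "body". play_rows: Moves the arm, as the interface text tells. Its arguments: {"type":"object","properties":{"rows":{"type":"array"},"squeeze":{"type":"number"}},"required":["rows"]}

```bash
mkdir -p pics; ls
cat > h.py <<'E'
import numpy as np, cv2
from scipy.spatial.transform import Rotation as R
from rig import monitor, optics, robot
def shot(n,f,crop=None,s=1.5):
    d=optics.snapshot(n); im=d["color"]
    cv2.imwrite("pics/%s_raw.png"%f,im); np.savez("pics/%s.npz"%f,mtx=d["mtx"],k1=d["k1"],view=d["view"])
    if crop: x0,y0,x1,y1=crop; im=im[y0:y1,x0:x1]
    im=cv2.resize(im,None,fx=s,fy=s,interpolation=cv2.INTER_CUBIC); cv2.imwrite("pics/%s.png"%f,im); return d
def ray(d,u,v):
    K=np.array(d["mtx"]);k=float(d["k1"])
    p=cv2.undistortPoints(np.array([[[u,v]]],float),K,np.array([k,0,0,0]))[0,0]
    V=np.array(d["view"]);o=-V[:3,:3].T@V[:3,3]
    return o,V[:3,:3].T@np.array([p[0],p[1],1])
def atz(d,u,v,z):
    o,r=ray(d,u,v);return o+r*(z-o[2])/r[2]
def tri(d1,p1,d2,p2):
    o1,a=ray(d1,*p1);o2,b=ray(d2,*p2)
    t=np.linalg.lstsq(np.c_[a,-b],o2-o1,rcond=None)[0]
    return (o1+a*t[0]+o2+b*t[1])/2,np.linalg.norm(o1+a*t[0]-o2-b*t[1])
def proj(d,P):
    V=np.array(d["view"]);rv=cv2.Rodrigues(V[:3,:3])[0]
    return cv2.projectPoints(np.array(P,float).reshape(-1,1,3),rv,V[:3,3],np.array(d["mtx"]),np.array([float(d["k1"]),0,0,0]))[0][:,0]
def ld(f): return dict(np.load("pics/%s.npz"%f))
def st():
    s=monitor.state();return s["time_s"],np.array(s["tcp_pos"]),R.from_quat(np.roll(s["tcp_rot"],-1)),s
def togo(P,Rm):
    "shift mm and rotvec deg in current tool axes"
    t,p,r,s=st();print("shift",np.round(r.inv().apply(np.array(P)-p)*1e3,1),"rot",np.round(np.degrees((r.inv()*Rm).as_rotvec()),2))
E
python3 - <<'E'
from h import *
for n in("top","side"):
    d=shot(n,n+"0"); V=np.array(d["view"]);print(n,-V[:3,:3].T@V[:3,3],d["k1"])
E
```

```text
pics
top [0.43276505 0.00254032 1.46738727] -0.17043471406887564
side [-0.02808488 -0.65110844  0.59915945] -0.09684820618034058
```

View pics/top0.png

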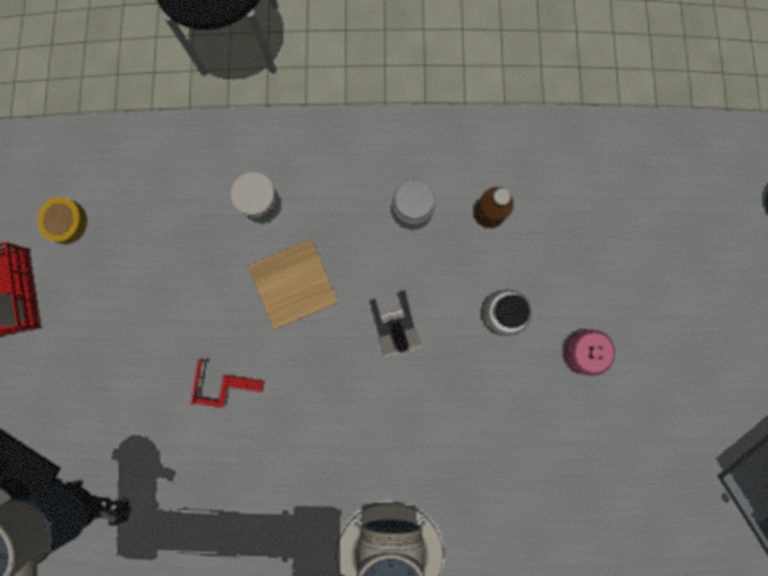

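View pics/side0.png

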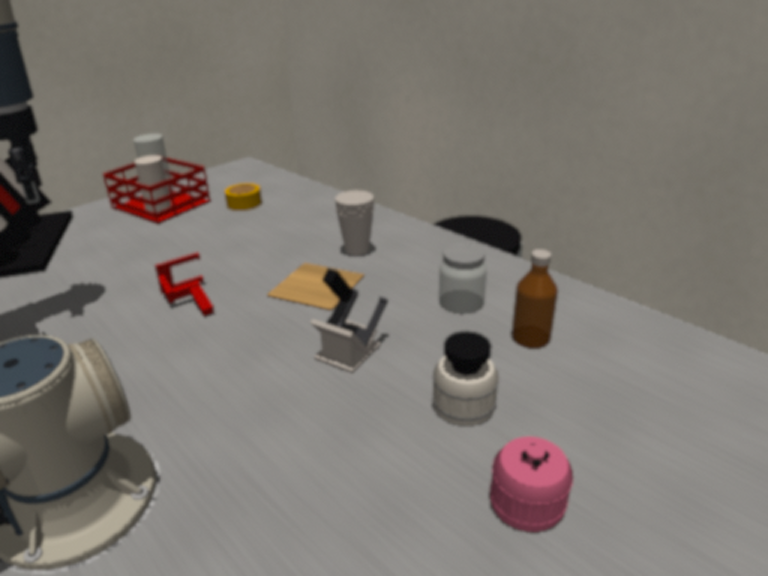

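The top view (image up = +x, left = +y) shows the puller at about (397,325), the canister cap at (513,311) and the board at (293,285). The red puller and the pink canister are decoys. Next I'll enlarge crops.

Run:
```python
import cv2,numpy as np
t=cv2.imread("pics/top0_raw.png");s=cv2.imread("pics/side0_raw.png")
a=cv2.resize(t[185:245,235:365],None,fx=6,fy=6,interpolation=cv2.INTER_CUBIC) # 780x360
cv2.imwrite("pics/c1.png",a)
b=cv2.resize(s[170:290,200:340],None,fx=5,fy=5,interpolation=cv2.INTER_CUBIC) #700x600
cv2.imwrite("pics/c2.png",b)
```

```text
(no output)
```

View pics/c1.png

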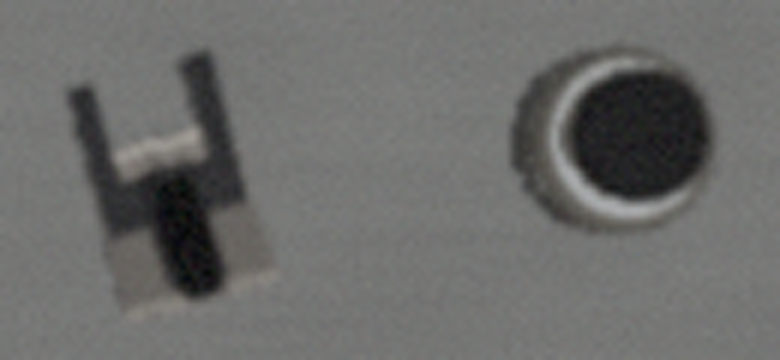

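View pics/c2.png

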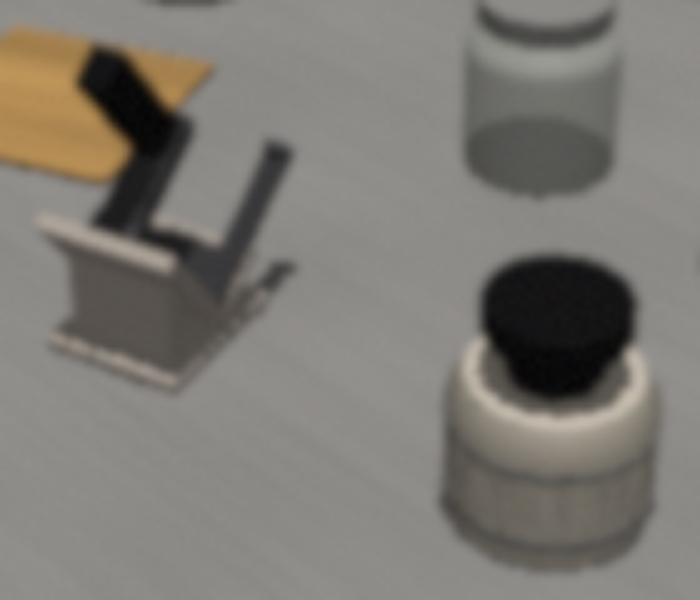

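Crop c1 shows the prong ends at (83,90) and (197,55), the handle's top end at (203,288) and the cap disc centred at (641,134). Crop c2 shows the cap's top ellipse at (558,303), the handle top at (100,63) and the near prong tip at (285,150). Now I'll fit the poses.

```bash
cat > fit.py <<'E'
from h import *
from scipy.optimize import least_squares
dt,ds=ld("top0"),ld("side0")
T=lambda u,v:(235+(u)/6,185+(v)/6)
S=lambda u,v:(200+(u)/5,170+(v)/5)
def pose(q): return np.array([q[0],q[1],.145]),R.from_euler('z',q[2])*R.from_euler('y',-35,degrees=True)
def W(q,L):
    p,r=pose(q);return p+r.apply(np.array(L)/1e3)
if __name__=="__main__":
    Lt=[[36,38,-110],[36,24,-110],[36,-24,-110],[36,-38,-110],[-12,10,32],[-12,-10,32]]
    It=[T(70,92),T(97,86),T(181,62),T(211,52),T(184,298),T(220,288)]
    Ls=[[0,0,32],[36,-31,-101]]; Is=[S(103,62),S(280,148)]
    f=lambda q:np.r_[(proj(dt,W(q,Lt))-It).ravel(),(proj(ds,W(q,Ls))-Is).ravel()]
    r=least_squares(f,[.38,0,.2]);print("puller",r.x,np.degrees(r.x[2]));print(np.round(r.fun.reshape(-1,2),1))
    print("cap top",atz(dt,*T(640,134),.115),"side",atz(ds,*S(558,303),.115),tri(dt,T(640,134),ds,S(558,303)))
    c=[(313,241),(337,299),(275,327),(250,267)]
    M=np.array([atz(dt,(u+.5)/1.5-.5,(v+.5)/1.5-.5,.006) for u,v in c]);print("mat",M.mean(0),np.linalg.norm(M-np.roll(M,1,0),axis=1));e=M[0]-M[3];print(np.degrees(np.arctan2(e[1],e[0])))
    for n,u,v,z in(("jar",413,203,.11),("bottle",502,196,.17),("cups",252,193,.13),("pink",590,352,.07),("red",225,385,.0)): print(n,atz(dt,u/1.5,v/1.5,z))
    # overlay puller fit
    q=r.x
    for n,d,A,k,o in(("top",dt,T,6,(235,185)),("side",ds,S,5,(200,170))):
        im=cv2.imread("pics/c%d.png"%(1 if n=="top" else 2))
        def box(a,b):
            C=[[x,y,z] for x in(a[0],b[0]) for y in(a[1],b[1]) for z in(a[2],b[2])]
            P=((proj(d,W(q,C))-o)*k).astype(int)
            for i in range(8):
                for j in range(i):
                    if bin(i^j).count("1")==1: cv2.line(im,tuple(map(int,P[i])),tuple(map(int,P[j])),(0,255,0),1)
        box((-12,-10,-37),(12,10,32));box((-56,-15,-110),(-44,15,-43));box((-26,24,-110),(36,38,-105));box((-26,-38,-110),(36,-24,-105))
        cv2.imwrite("pics/o_%s.png"%n,im)
    a=cv2.resize(cv2.imread("pics/o_top.png")[:,:330],None,fx=1.0,fy=1.0);b=cv2.imread("pics/o_side.png")[:420,:330]
    o=np.zeros((420,660,3),np.uint8);o[:360,:330]=a;o[:,330:]=b;cv2.imwrite("pics/o.png",o)
E
python3 fit.py
```

```text
puller [ 0.45597724 -0.02513851  0.25074935] 14.366879272175789
[[-0.6 -0.7]
 [-0.6 -0.9]
 [ 0.6 -1. ]
 [ 0.1 -0.5]
 [ 0.2  1.3]
 [ 1.   1.1]
 [-0.8  0.7]
 [ 0.2 -1.3]]
cap top [ 0.50743568 -0.24881209  0.115     ] side [ 0.50235446 -0.25191491  0.115     ] (array([ 0.50720076, -0.2490602 ,  0.11109203]), np.float64(0.0012951530491287922))
mat [0.57787064 0.19773166 0.006     ] [0.14653847 0.1353426  0.14479164 0.14024013]
-68.10737200723666
jar [ 0.72638417 -0.05554074  0.11      ]
bottle [ 0.72617812 -0.22486722  0.17      ]
cups [0.74673155 0.26516216 0.13      ]
pink [ 0.4236615  -0.41655975  0.07      ]
red [0.36136599 0.34594356 0.        ]
```

View pics/o.png

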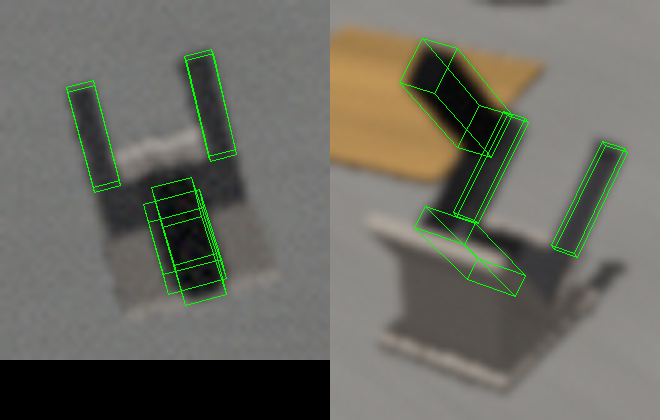

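The overlay matches in the top view. In the side view both the puller and the cap come out about 4 mm off in the same direction, so that is a side-camera bias. I'll use the top fit for the approach and work out the grasp moves.

```bash
cat > g.py <<'E'
from h import *
Q=[.456,-.025,np.radians(14.4)]
def P(q,tilt=-35): return R.from_euler('z',q)*R.from_euler('y',tilt,degrees=True)
# tool rot candidates: tool x = s*px, tool z=-pz
def tool(Rp,s): 
    m=Rp.as_matrix();return R.from_matrix(np.c_[s*m[:,0],-s*m[:,1],-m[:,2]])
E
python3 - <<'E'
from g import *
t,p,r,s=st();print(t,p,r.as_matrix().round(2),s["joints"])
Rp=P(Q[2]);pz=Rp.as_matrix()[:,2];c=np.array([Q[0],Q[1],.145])
for sg in(1,-1):
  print(sg)
  for h in(160,100,-19): togo(c+pz*h/1e3,tool(Rp,sg))
E
```

```text
0.1 [0.17219344 0.52189308 0.23047943] [[ 0.95 -0.31 -0.  ]
 [-0.31 -0.95 -0.  ]
 [ 0.    0.   -1.  ]] [ 1.53660242e+00  2.55705254e-01  1.07137924e-01 -4.16783842e-04
 -1.42388603e+00 -2.84652819e-01]
1
shift [363.7 480.  -44.7] rot [ 10.07  34.06 -31.61]
shift [392.7 461.3   4.4] rot [ 10.07  34.06 -31.61]
shift [450.1 424.3 101.8] rot [ 10.07  34.06 -31.61]
-1
shift [363.7 480.  -44.7] rot [ 44.63 -13.2  141.45]
shift [392.7 461.3   4.4] rot [ 44.63 -13.2  141.45]
shift [450.1 424.3 101.8] rot [ 44.63 -13.2  141.45]
```

Emit:
{"method": "play_rows", "body": {"rows": [{"hand": 60, "x": 20, "y": 30, "z": -10, "rz": -2}, {"hand": 60, "x": 50, "y": 70, "z": -30, "rx": 1, "ry": 3, "rz": -5}, {"hand": 60, "x": 80, "y": 110, "z": -45, "rx": 2, "ry": 6, "rz": -8}, {"hand": 60, "x": 115, "y": 150, "z": -45, "rx": 3, "ry": 10, "rz": -11}, {"hand": 60, "x": 150, "y": 190, "z": -45, "rx": 4, "ry": 14, "rz": -14}, {"hand": 60, "x": 180, "y": 230, "z": -45, "rx": 5, "ry": 18, "rz": -17}, {"hand": 60, "x": 210, "y": 270, "z": -45, "rx": 6, "ry": 22, "rz": -20}, {"hand": 60, "x": 240, "y": 310, "z": -45, "rx": 8, "ry": 26, "rz": -24}, {"hand": 60, "x": 270, "y": 350, "z": -45, "rx": 9, "ry": 30, "rz": -28}, {"hand": 60, "x": 300, "y": 390, "z": -45, "rx": 10.07, "ry": 34.06, "rz": -31.61}], "squeeze": 60}}

```text
validation failed for argument at $.ro...
```

Run:
```python
from g import *
t,p,r,s=st();print(t,p,s["joints"])
Rp=P(Q[2]);pz=Rp.as_matrix()[:,2];c=np.array([Q[0],Q[1],.145])
for h in(160,100,-19): togo(c+pz*h/1e3,tool(Rp,1))
```

```text
0.1 [0.17219344 0.52189308 0.23047943] [ 1.53660242e+00  2.55705254e-01  1.07137924e-01 -4.16783842e-04
 -1.42388603e+00 -2.84652819e-01]
shift [363.7 480.  -44.7] rot [ 10.07  34.06 -31.61]
shift [392.7 461.3   4.4] rot [ 10.07  34.06 -31.61]
shift [450.1 424.3 101.8] rot [ 10.07  34.06 -31.61]
```

Every row probably needs all seven keys.

Emit:
{"method": "play_rows", "body": {"rows": [{"hand": 60, "x": 20, "y": 30, "z": -10, "rx": 0, "ry": 0, "rz": -2}, {"hand": 60, "x": 50, "y": 70, "z": -30, "rx": 1, "ry": 3, "rz": -5}, {"hand": 60, "x": 80, "y": 110, "z": -45, "rx": 2, "ry": 6, "rz": -8}, {"hand": 60, "x": 115, "y": 150, "z": -45, "rx": 3, "ry": 10, "rz": -11}, {"hand": 60, "x": 150, "y": 190, "z": -45, "rx": 4, "ry": 14, "rz": -14}, {"hand": 60, "x": 180, "y": 230, "z": -45, "rx": 5, "ry": 18, "rz": -17}, {"hand": 60, "x": 210, "y": 270, "z": -45, "rx": 6, "ry": 22, "rz": -20}, {"hand": 60, "x": 240, "y": 310, "z": -45, "rx": 8, "ry": 26, "rz": -24}, {"hand": 60, "x": 270, "y": 350, "z": -45, "rx": 9, "ry": 30, "rz": -28}, {"hand": 60, "x": 300, "y": 390, "z": -45, "rx": 10, "ry": 34, "rz": -31.6}], "squeeze": 60}}

```text
time_s: 1.1
tcp_pos: [0.3314, 0.068, 0.2756]
tcp_rot: [-0.038, 0.946, 0.122, 0.299]
force: [2.0, 0.3, 1.4]
opening: 0.704
```

Run:
```python
from g import *
t,p,r,s=st();print(t,p,s["joints"])
Rp=P(Q[2]);pz=Rp.as_matrix()[:,2];c=np.array([Q[0],Q[1],.145])
for h in(160,100,-19): togo(c+pz*h/1e3,tool(Rp,1))
```

```text
1.1 [0.331363   0.06800695 0.27560593] [ 1.49112202 -0.81517082 -0.86429676  0.59249397 -1.33935406  0.25043495]
shift [  4.5 121.1   2.7] rot [-0.14 -0.14  0.25]
shift [  4.4 121.3  62.7] rot [-0.14 -0.14  0.25]
shift [  4.1 121.6 181.7] rot [-0.14 -0.14  0.25]
```

Emit:
{"method": "play_rows", "body": {"rows": [{"hand": 60, "x": 4, "y": 12, "z": 20, "rx": 0, "ry": 0, "rz": 0}, {"hand": 60, "x": 4, "y": 30, "z": 40, "rx": 0, "ry": 0, "rz": 0}, {"hand": 60, "x": 4, "y": 50, "z": 55, "rx": 0, "ry": 0, "rz": 0}, {"hand": 60, "x": 4, "y": 75, "z": 63, "rx": 0, "ry": 0, "rz": 0}, {"hand": 60, "x": 4, "y": 100, "z": 63, "rx": 0, "ry": 0, "rz": 0}, {"hand": 60, "x": 4, "y": 115, "z": 63, "rx": 0, "ry": 0, "rz": 0}, {"hand": 60, "x": 4, "y": 121, "z": 63, "rx": 0, "ry": 0, "rz": 0}, {"hand": 60, "x": 4, "y": 121, "z": 63, "rx": 0, "ry": 0, "rz": 0}]}}

```text
time_s: 1.9
tcp_pos: [0.3995, -0.0401, 0.2265]
tcp_rot: [-0.037, 0.947, 0.117, 0.298]
force: [0.1, -0.1, 1.2]
opening: 0.702
```

Run:
```python
from g import *
t,p,r,s=st();print(t,p,s["joints"])
Rp=P(Q[2]);pz=Rp.as_matrix()[:,2];c=np.array([Q[0],Q[1],.145])
for h in(100,-19): togo(c+pz*h/1e3,tool(Rp,1))
shot("side","s1",(150,60,350,260),3)
```

```text
1.9 [ 0.39947924 -0.04011312  0.22646429] [ 0.35224977 -0.47042812 -0.72956249  0.09252226 -0.70717262  1.41191736]
shift [ 1.2 -0.6  0.3] rot [ 0.14  0.1  -0.32]
shift [  1.4  -0.9 119.3] rot [ 0.14  0.1  -0.32]
```

View pics/s1.png

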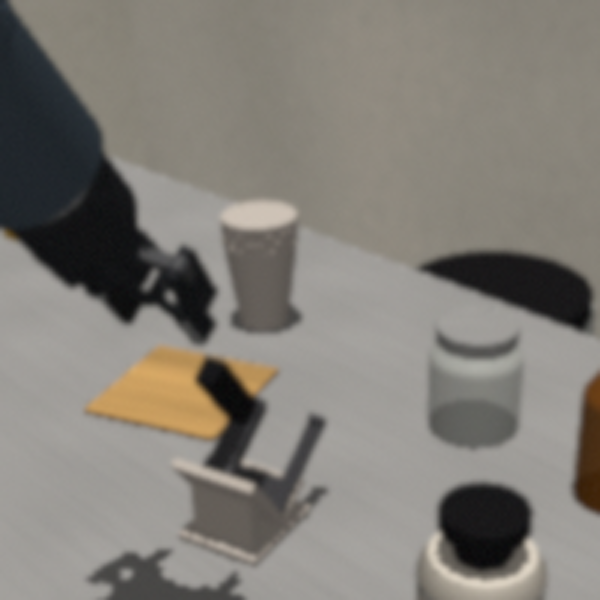

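The picture shows the jaws above the handle and in line with its axis. I'll check the projected TCP and handle top against it.

Run:
```python
from g import *
d=ld("s1");t,p,r,s=st()
f=lambda X:np.round((proj(d,X)-[150,60])*3)
y=r.as_matrix()[:,1]
Rp=P(Q[2]);pz=Rp.as_matrix()[:,2];c=np.array([Q[0],Q[1],.145])
print("tcp,±30,handle top",f([p,p+.03*y,p-.03*y,c+.032*pz,c-.037*pz]))
```

```text
tcp,±30,handle top [[170. 326.]
 [203. 335.]
 [138. 317.]
 [209. 369.]
 [243. 409.]]
```

The projection agrees to about 1 px, so I'll descend and grip.

Emit:
{"method": "play_rows", "body": {"rows": [{"hand": 60, "x": 1, "y": -1, "z": 25, "rx": 0, "ry": 0, "rz": 0}, {"hand": 60, "x": 1, "y": -1, "z": 50, "rx": 0, "ry": 0, "rz": 0}, {"hand": 60, "x": 1, "y": -1, "z": 75, "rx": 0, "ry": 0, "rz": 0}, {"hand": 60, "x": 1, "y": -1, "z": 95, "rx": 0, "ry": 0, "rz": 0}, {"hand": 60, "x": 1, "y": -1, "z": 110, "rx": 0, "ry": 0, "rz": 0}, {"hand": 60, "x": 1, "y": -1, "z": 117, "rx": 0, "ry": 0, "rz": 0}, {"hand": 60, "x": 1, "y": -1, "z": 117, "rx": 0, "ry": 0, "rz": 0}, {"hand": 60, "x": 1, "y": -1, "z": 117, "rx": 0, "ry": 0, "rz": 0}]}}

```text
time_s: 2.75
tcp_pos: [0.4647, -0.0195, 0.1321]
tcp_rot: [-0.038, 0.946, 0.12, 0.298]
force: [0.4, -0.3, -0.1]
opening: 0.703
```

Emit:
{"method": "play_rows", "body": {"rows": [{"hand": 40, "x": 0, "y": 0, "z": 0, "rx": 0, "ry": 0, "rz": 0}, {"hand": 30, "x": 0, "y": 0, "z": 0, "rx": 0, "ry": 0, "rz": 0}, {"hand": 24, "x": 0, "y": 0, "z": 0, "rx": 0, "ry": 0, "rz": 0}, {"hand": 20, "x": 0, "y": 0, "z": 0, "rx": 0, "ry": 0, "rz": 0}, {"hand": 10, "x": 0, "y": 0, "z": 0, "rx": 0, "ry": 0, "rz": 0}, {"hand": 0, "x": 0, "y": 0, "z": 0, "rx": 0, "ry": 0, "rz": 0}, {"hand": 0, "x": 0, "y": 0, "z": 0, "rx": 0, "ry": 0, "rz": 0}, {"hand": 0, "x": 0, "y": 0, "z": 0, "rx": 0, "ry": 0, "rz": 0}], "squeeze": 90}}

```text
time_s: 3.55
tcp_pos: [0.4651, -0.0202, 0.1323]
tcp_rot: [-0.038, 0.946, 0.12, 0.299]
force: [-4.3, -0.6, 6.2]
opening: 0.224
```

Run:
```python
from g import *
t,p,r,s=st();print(t,p,s["opening"],s["force"],s["joints"])
Rp=P(Q[2]);pz=Rp.as_matrix()[:,2];c=np.array([Q[0],Q[1],.145])
togo(c+pz*-.019,tool(Rp,1))
# lift: 60mm straight up, 40 back along puller... 
up=r.inv().apply([0,0,1]);print("up in tool",up.round(3))
```

```text
3.55 [ 0.4650973  -0.02020754  0.13232969] 0.2243954578137376 [-4.32491244 -0.57775448  6.20985018] [ 0.32644037 -0.197788   -0.86418107  0.14723601 -0.29717815  1.36868979]
shift [-0.9  2.4  2.9] rot [-0.01 -0.04  0.02]
up in tool [ 0.574  0.    -0.819]
```

Emit:
{"method": "play_rows", "body": {"rows": [{"hand": 0, "x": 6, "y": 0, "z": -8, "rx": 0, "ry": 0, "rz": 0}, {"hand": 0, "x": 17, "y": 0, "z": -25, "rx": 0, "ry": 0, "rz": 0}, {"hand": 0, "x": 35, "y": 0, "z": -50, "rx": 0, "ry": 0, "rz": 0}, {"hand": 0, "x": 57, "y": 0, "z": -82, "rx": 0, "ry": 0, "rz": 0}, {"hand": 0, "x": 75, "y": 0, "z": -108, "rx": 0, "ry": 0, "rz": 0}, {"hand": 0, "x": 80, "y": 0, "z": -115, "rx": 0, "ry": 0, "rz": 0}, {"hand": 0, "x": 80, "y": 0, "z": -115, "rx": 0, "ry": 0, "rz": 0}]}}

```text
time_s: 4.25
tcp_pos: [0.4646, -0.0203, 0.2723]
tcp_rot: [-0.038, 0.946, 0.119, 0.299]
force: [0.3, 0.6, -3.1]
opening: 0.223
```

```bash
cat >> g.py <<'E'
HOME_P=np.array([0.46510,-0.02021,0.13233]); HOME_R=tool(P(Q[2]),1)
G=-17e-3 # tcp offset along pz from handle centre (approx)
def tgt(fork,yaw):
    "tcp for upright puller, fork = point on slot middle at plate UNDERSIDE height"
    return np.array([fork[0],fork[1],fork[2]+.110+G]),tool(P(yaw,0),1)
CAP=np.array([.5072,-.249])
E
python3 - <<'E'
from g import *
t,p,r,s=st();print(t,p,s["opening"],s["force"],s["joints"])
yaw=np.radians(-26);u=np.array([np.cos(yaw),np.sin(yaw)])
f=CAP-.085*u
togo(*tgt([*f,.13],yaw)); print(tgt([*f,.13],yaw)[0])
E
```

```text
4.25 [ 0.46462399 -0.02027189  0.27231221] 0.22268941270216283 [ 0.3040661   0.61723593 -3.10345481] [ 0.33184076 -0.33062149 -0.53659035  0.06638374 -0.75571368  1.45512677]
shift [-93.9 177.2  -5.9] rot [-12.41 -33.54  39.05]
[ 0.43080251 -0.21173845  0.223     ]
```

Emit:
{"method": "play_rows", "body": {"rows": [{"hand": 0, "x": -5, "y": 12, "z": 0, "rx": -1, "ry": -3, "rz": 3.5}, {"hand": 0, "x": -15, "y": 30, "z": -1, "rx": -2.5, "ry": -7, "rz": 8}, {"hand": 0, "x": -27, "y": 50, "z": -2, "rx": -4, "ry": -11, "rz": 13}, {"hand": 0, "x": -38, "y": 72, "z": -3, "rx": -5.5, "ry": -15, "rz": 17}, {"hand": 0, "x": -50, "y": 95, "z": -3, "rx": -7, "ry": -19, "rz": 22}, {"hand": 0, "x": -62, "y": 117, "z": -4, "rx": -8.5, "ry": -23, "rz": 27}, {"hand": 0, "x": -74, "y": 140, "z": -5, "rx": -10, "ry": -27, "rz": 31.5}, {"hand": 0, "x": -84, "y": 160, "z": -6, "rx": -11.3, "ry": -30.5, "rz": 35.5}, {"hand": 0, "x": -92, "y": 173, "z": -6, "rx": -12.4, "ry": -33.5, "rz": 39}, {"hand": 0, "x": -94, "y": 177, "z": -6, "rx": -12.4, "ry": -33.5, "rz": 39}]}}

```text
time_s: 5.25
tcp_pos: [0.4299, -0.2125, 0.2187]
tcp_rot: [0.001, 0.974, -0.226, -0.004]
force: [-1.0, 0.6, -2.7]
opening: 0.219
```

Run:
```python
from g import *
t,p,r,s=st();print(t,p,s["opening"],s["joints"])
yaw=np.radians(-26);u=np.array([np.cos(yaw),np.sin(yaw)])
f=CAP-.085*u
togo(*tgt([*f,.13],yaw))
a=shot("top","t2",(265,165,365,250),4)
b=shot("side","s2",(265,170,365,270),4)
A=cv2.imread("pics/t2.png");B=cv2.imread("pics/s2.png")
o=np.zeros((400,800,3),np.uint8);o[:340,:400]=A;o[:,400:]=B;cv2.imwrite("pics/v2.png",o)
```

```text
5.25 [ 0.42985108 -0.21247279  0.21870242] 0.2185543772218012 [-1.30932795e-01  1.24955831e-01 -8.64606391e-02  3.75660144e-04
 -1.36731011e+00  1.24614678e+00]
shift [ 0.5 -1.1 -4.3] rot [ 0.16  0.42 -0.1 ]
```

View pics/v2.png

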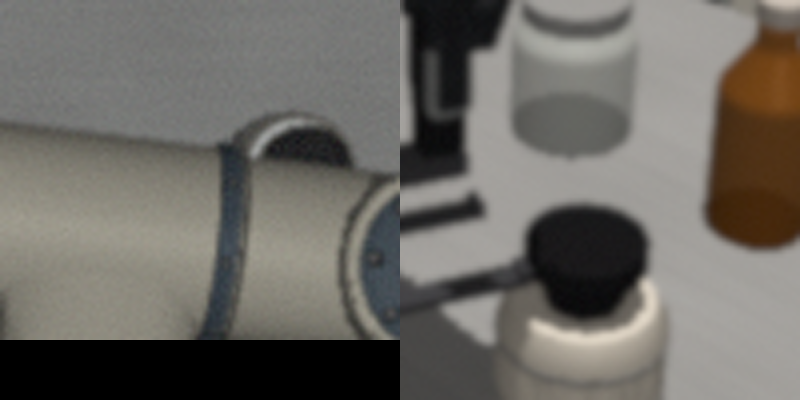

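The arm hides the fork in the top view. The side view shows the far prong tip at (478,205) and the near prong reaching the cap at (530,265). I'll overlay the predicted fork and cap outlines on that side picture, so that the fork corrects the camera bias for the cap.

Run:
```python
from g import *
d=ld("s2");t,p,r,s=st()
im=cv2.imread("pics/s2_raw.png");x0,y0,x1,y1=225,195,335,265;k=7
I=cv2.resize(im[y0:y1,x0:x1],None,fx=k,fy=k,interpolation=cv2.INTER_CUBIC)
I=cv2.convertScaleAbs(I,alpha=1.7,beta=15)
m=r.as_matrix();Rp=np.c_[m[:,0],-m[:,1],-m[:,2]];c=p-G*Rp[:,2]
def dr(X,col,cl=False):
    q=(((proj(d,X)-[x0,y0]+.5)*k-.5)*16).astype(np.int32);cv2.polylines(I,[q.reshape(-1,1,2)],cl,col,1,cv2.LINE_AA,4)
F=lambda L:c+np.array(L)/1e3@Rp.T
g=(0,255,0)
for y in(1,-1):
    dr(F([[36,24*y,-101],[36,38*y,-101],[30,38*y,-101],[30,24*y,-101]]),g,True)
    dr(F([[36,38*y,-110],[-56,38*y,-110]]),g); dr(F([[30,24*y,-105],[-26,24*y,-105]]),g); dr(F([[30,38*y,-105],[-56,38*y,-105]]),g)
a=np.linspace(0,2*np.pi,60)
for z,rr in((.115,.034),(.097,.034)): dr(np.c_[CAP[0]+rr*np.cos(a),CAP[1]+rr*np.sin(a),0*a+z],(0,0,255),True)
dr(np.c_[CAP[0]+.048*np.cos(a),CAP[1]+.048*np.sin(a),0*a+.075],(255,128,0),True)
cv2.imwrite("pics/v3.png",I)
```

```text
(no output)
```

View pics/v3.png

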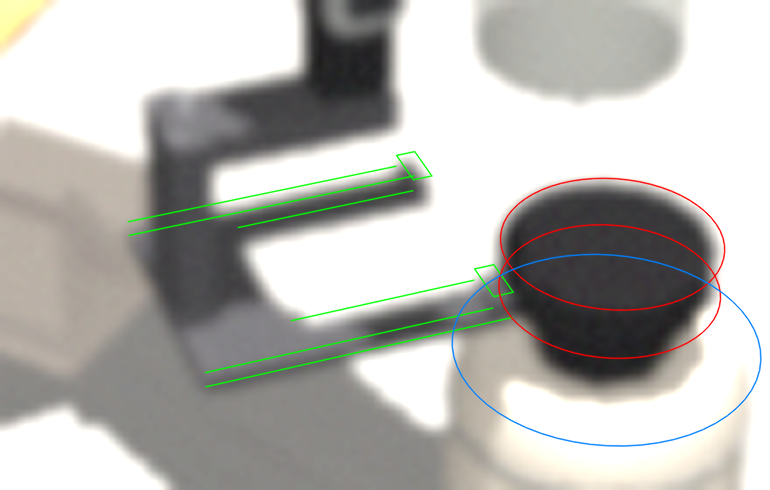

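Against the brightened overlay the fork model lies within about 2 px (heel corner (207,388) against (205,386)). The cap sits roughly 6 px left and 4 px below the model, so it is about 2 mm nearer. The sideways error is below 1 mm. I'll set the cap to (0.5055,-0.2488), drop to entry height and go in.

```bash
sed -i 's/^G=.*/G=-16e-3/;s/^CAP=.*/CAP=np.array([.5058,-.2488])/' g.py
python3 - <<'E'
from g import *
yaw=np.radians(-26);u=np.array([np.cos(yaw),np.sin(yaw)])
togo(*tgt([*(CAP-.085*u),.082],yaw))
togo(*tgt([*(CAP-.0*u),.082],yaw))
E
```

```text
shift [-0.4 -0.1 44.4] rot [0.08 0.16 0.06]
shift [84.6 -0.  44.1] rot [0.08 0.16 0.06]
```

Emit:
{"method": "play_rows", "body": {"rows": [{"hand": 0, "x": 0, "y": 0, "z": 10, "rx": 0, "ry": 0, "rz": 0}, {"hand": 0, "x": 0, "y": 0, "z": 22, "rx": 0, "ry": 0, "rz": 0}, {"hand": 0, "x": 0, "y": 0, "z": 34, "rx": 0, "ry": 0, "rz": 0}, {"hand": 0, "x": 0, "y": 0, "z": 41, "rx": 0, "ry": 0, "rz": 0}, {"hand": 0, "x": 0, "y": 0, "z": 44, "rx": 0, "ry": 0, "rz": 0}, {"hand": 0, "x": 0, "y": 0, "z": 44, "rx": 0, "ry": 0, "rz": 0}, {"hand": 0, "x": 0, "y": 0, "z": 44, "rx": 0, "ry": 0, "rz": 0}]}}

```text
time_s: 6.05
tcp_pos: [0.4308, -0.2119, 0.1789]
tcp_rot: [0.001, 0.975, -0.224, 0.0]
force: [0.2, 0.5, -1.7]
opening: 0.223
```

Run:
```python
from g import *
yaw=np.radians(-26);t,p,r,s=st();print(t,p,s["force"])
togo(*tgt([*CAP,.082],yaw))
```

```text
6.05 [ 0.43078106 -0.21189781  0.17894921] [ 0.15970588  0.46221491 -1.68463646]
shift [83.6  0.4  3. ] rot [ 0.06 -0.06  0.07]
```

Emit:
{"method": "play_rows", "body": {"rows": [{"hand": 0, "x": 2, "y": 0, "z": 3, "rx": 0, "ry": 0, "rz": 0}, {"hand": 0, "x": 6, "y": 0, "z": 3, "rx": 0, "ry": 0, "rz": 0}, {"hand": 0, "x": 12, "y": 0, "z": 3, "rx": 0, "ry": 0, "rz": 0}, {"hand": 0, "x": 18, "y": 0, "z": 3, "rx": 0, "ry": 0, "rz": 0}, {"hand": 0, "x": 24, "y": 0, "z": 3, "rx": 0, "ry": 0, "rz": 0}, {"hand": 0, "x": 28, "y": 0, "z": 3, "rx": 0, "ry": 0, "rz": 0}, {"hand": 0, "x": 32, "y": 0, "z": 3, "rx": 0, "ry": 0, "rz": 0}, {"hand": 0, "x": 36, "y": 0, "z": 3, "rx": 0, "ry": 0, "rz": 0}, {"hand": 0, "x": 40, "y": 0, "z": 3, "rx": 0, "ry": 0, "rz": 0}]}}

```text
time_s: 6.95
tcp_pos: [0.4667, -0.2294, 0.1756]
tcp_rot: [0.001, 0.975, -0.224, -0.0]
force: [-0.3, -0.2, -1.8]
opening: 0.223
```

Run:
```python
from g import *
yaw=np.radians(-26);t,p,r,s=st();print(t,p,s["force"],s["torque"])
togo(*tgt([*CAP,.082],yaw))
```

```text
6.95 [ 0.46673842 -0.2294257   0.17556698] [-0.30588873 -0.175282   -1.84657318] [-0.05752043  0.00936431 -0.00626178]
shift [43.6  0.3 -0.4] rot [ 0.06 -0.01  0.07]
```

Emit:
{"method": "play_rows", "body": {"rows": [{"hand": 0, "x": 4, "y": 0, "z": 0, "rx": 0, "ry": 0, "rz": 0}, {"hand": 0, "x": 8, "y": 0, "z": 0, "rx": 0, "ry": 0, "rz": 0}, {"hand": 0, "x": 12, "y": 0, "z": 0, "rx": 0, "ry": 0, "rz": 0}, {"hand": 0, "x": 16, "y": 0, "z": 0, "rx": 0, "ry": 0, "rz": 0}, {"hand": 0, "x": 20, "y": 0, "z": 0, "rx": 0, "ry": 0, "rz": 0}, {"hand": 0, "x": 24, "y": 0, "z": 0, "rx": 0, "ry": 0, "rz": 0}, {"hand": 0, "x": 27, "y": 0, "z": 0, "rx": 0, "ry": 0, "rz": 0}, {"hand": 0, "x": 30, "y": 0, "z": 0, "rx": 0, "ry": 0, "rz": 0}]}}

```text
time_s: 7.75
tcp_pos: [0.4937, -0.2425, 0.1755]
tcp_rot: [0.001, 0.974, -0.224, -0.0]
force: [0.0, -0.6, -2.4]
opening: 0.224
```

Emit:
{"method": "play_rows", "body": {"rows": [{"hand": 0, "x": 3, "y": 0, "z": 0, "rx": 0, "ry": 0, "rz": 0}, {"hand": 0, "x": 6, "y": 0, "z": 0, "rx": 0, "ry": 0, "rz": 0}, {"hand": 0, "x": 9, "y": 0, "z": 0, "rx": 0, "ry": 0, "rz": 0}, {"hand": 0, "x": 11, "y": 0, "z": 0, "rx": 0, "ry": 0, "rz": 0}, {"hand": 0, "x": 12, "y": 0, "z": 0, "rx": 0, "ry": 0, "rz": 0}, {"hand": 0, "x": 12, "y": 0, "z": 0, "rx": 0, "ry": 0, "rz": 0}]}}

```text
time_s: 8.35
tcp_pos: [0.5043, -0.2477, 0.1755]
tcp_rot: [0.001, 0.974, -0.224, -0.0]
force: [0.3, -0.6, -2.5]
opening: 0.224
```

Run:
```python
from g import *
yaw=np.radians(-26);t,p,r,s=st();print(t,p,s["force"],s["torque"])
togo(*tgt([*CAP,.082],yaw))
shot("side","s4",(230,180,340,265),7)
```

```text
8.35 [ 0.50430639 -0.24771077  0.17553878] [ 0.29484059 -0.55170298 -2.54415311] [-0.03630847 -0.04412509  0.03191877]
shift [ 1.8  0.3 -0.5] rot [ 0.07 -0.01  0.07]
```

View pics/s4.png

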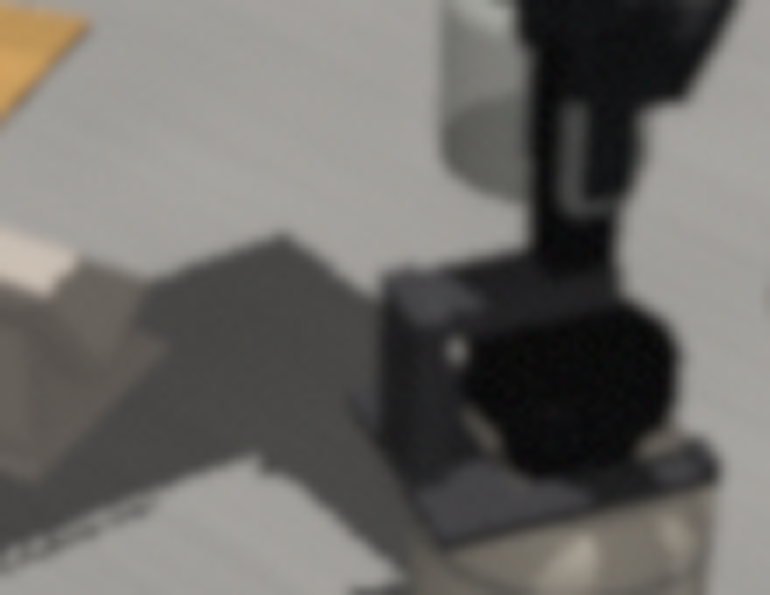

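The fork surrounds the collar. The near lip end at (700,460) is past the head, and there is no contact force. Now pull straight up.

Emit:
{"method": "play_rows", "body": {"rows": [{"hand": 0, "x": 0, "y": 0, "z": -4, "rx": 0, "ry": 0, "rz": 0}, {"hand": 0, "x": 0, "y": 0, "z": -8, "rx": 0, "ry": 0, "rz": 0}, {"hand": 0, "x": 0, "y": 0, "z": -11, "rx": 0, "ry": 0, "rz": 0}, {"hand": 0, "x": 0, "y": 0, "z": -13, "rx": 0, "ry": 0, "rz": 0}, {"hand": 0, "x": 0, "y": 0, "z": -15, "rx": 0, "ry": 0, "rz": 0}, {"hand": 0, "x": 0, "y": 0, "z": -17, "rx": 0, "ry": 0, "rz": 0}, {"hand": 0, "x": 0, "y": 0, "z": -19, "rx": 0, "ry": 0, "rz": 0}, {"hand": 0, "x": 0, "y": 0, "z": -21, "rx": 0, "ry": 0, "rz": 0}], "squeeze": 110}}

```text
time_s: 9.2
tcp_pos: [0.504, -0.2476, 0.1968]
tcp_rot: [0.001, 0.975, -0.224, -0.0]
force: [-1.3, -0.4, -3.7]
opening: 0.22
```

Emit:
{"method": "play_rows", "body": {"rows": [{"hand": 0, "x": 0, "y": 0, "z": -2, "rx": 0, "ry": 0, "rz": 0}, {"hand": 0, "x": 0, "y": 0, "z": -4, "rx": 0, "ry": 0, "rz": 0}, {"hand": 0, "x": 0, "y": 0, "z": -6, "rx": 0, "ry": 0, "rz": 0}, {"hand": 0, "x": 0, "y": 0, "z": -9, "rx": 0, "ry": 0, "rz": 0}, {"hand": 0, "x": 0, "y": 0, "z": -13, "rx": 0, "ry": 0, "rz": 0}, {"hand": 0, "x": 0, "y": 0, "z": -18, "rx": 0, "ry": 0, "rz": 0}, {"hand": 0, "x": 0, "y": 0, "z": -24, "rx": 0, "ry": 0, "rz": 0}, {"hand": 0, "x": 0, "y": 0, "z": -30, "rx": 0, "ry": 0, "rz": 0}, {"hand": 0, "x": 0, "y": 0, "z": -36, "rx": 0, "ry": 0, "rz": 0}, {"hand": 0, "x": 0, "y": 0, "z": -42, "rx": 0, "ry": 0, "rz": 0}]}}

```text
time_s: 10.2
tcp_pos: [0.5043, -0.2476, 0.2392]
tcp_rot: [0.001, 0.975, -0.224, 0.0]
force: [0.6, -0.1, -3.6]
opening: 0.219
```

Emit:
{"method": "play_rows", "body": {"rows": [{"hand": 0, "x": 0, "y": 0, "z": -6, "rx": 0, "ry": 0, "rz": 0}, {"hand": 0, "x": 0, "y": 0, "z": -12, "rx": 0, "ry": 0, "rz": 0}, {"hand": 0, "x": 0, "y": 0, "z": -20, "rx": 0, "ry": 0, "rz": 0}, {"hand": 0, "x": 0, "y": 0, "z": -26, "rx": 0, "ry": 0, "rz": 0}, {"hand": 0, "x": 0, "y": 0, "z": -30, "rx": 0, "ry": 0, "rz": 0}, {"hand": 0, "x": 0, "y": 0, "z": -30, "rx": 0, "ry": 0, "rz": 0}, {"hand": 0, "x": 0, "y": 0, "z": -30, "rx": 0, "ry": 0, "rz": 0}]}}

```text
time_s: 10.9
tcp_pos: [0.5042, -0.2475, 0.2684]
tcp_rot: [0.0, 0.974, -0.224, -0.0]
force: [0.4, 0.4, -3.6]
opening: 0.224
```

```bash
cat >> g.py <<'E'
MAT=np.array([.5779,.1977])
E
python3 - <<'E'
from g import *
t,p,r,s=st();print(t,p,s["force"],s["torque"],s["joints"])
shot("side","s5",(230,130,340,260),4.5)
yaw=np.radians(18)
togo(*tgt([*MAT,.16],yaw)); print(tgt([*MAT,.16],yaw)[0])
E
```

```text
10.9 [ 0.50423405 -0.24746769  0.26837007] [ 0.38809246  0.41104076 -3.5723707 ] [ 0.01710908 -0.01316514  0.00442851] [-1.77184416e-01  2.71785981e-01  2.23233421e-01  8.78377248e-04
 -1.52268379e+00  1.29530719e+00]
shift [-128.3 -432.6   13.8] rot [  0.05   0.05 -43.93]
[0.5779 0.1977 0.254 ]
```

View pics/s5.png

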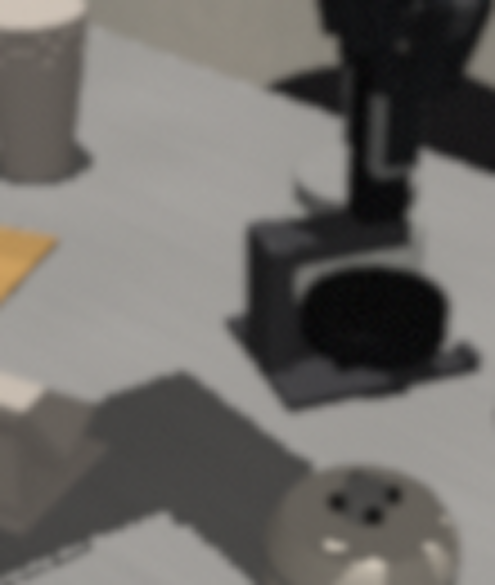

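The cap rides upright on the fork: head centre at (373,315), lips at (470,360), bare spigot below. Carry it to the board gently.

Emit:
{"method": "play_rows", "body": {"rows": [{"hand": 0, "x": -2, "y": -6, "z": 0, "rx": 0, "ry": 0, "rz": -0.5}, {"hand": 0, "x": -6, "y": -18, "z": 0, "rx": 0, "ry": 0, "rz": -2}, {"hand": 0, "x": -12, "y": -36, "z": 0, "rx": 0, "ry": 0, "rz": -4}, {"hand": 0, "x": -19, "y": -58, "z": 0, "rx": 0, "ry": 0, "rz": -6}, {"hand": 0, "x": -26, "y": -82, "z": 0, "rx": 0, "ry": 0, "rz": -8.5}, {"hand": 0, "x": -34, "y": -107, "z": 0, "rx": 0, "ry": 0, "rz": -11}, {"hand": 0, "x": -42, "y": -132, "z": 0, "rx": 0, "ry": 0, "rz": -13.5}, {"hand": 0, "x": -50, "y": -157, "z": 0, "rx": 0, "ry": 0, "rz": -16}, {"hand": 0, "x": -57, "y": -181, "z": 0, "rx": 0, "ry": 0, "rz": -18.5}, {"hand": 0, "x": -64, "y": -203, "z": 0, "rx": 0, "ry": 0, "rz": -21}]}}

```text
time_s: 11.95
tcp_pos: [0.5353, -0.0348, 0.2683]
tcp_rot: [0.0, 0.999, -0.041, -0.0]
force: [1.0, 0.2, -3.0]
opening: 0.221
```

Run:
```python
from g import *
t,p,r,s=st();print(t,p,s["force"])
togo(*tgt([*MAT,.16],np.radians(18)))
```

```text
11.95 [ 0.53534503 -0.03481248  0.26831982] [ 0.96992145  0.23900413 -3.03189639]
shift [  23.3 -235.2   14.1] rot [ 4.00e-02  2.00e-02 -2.27e+01]
```

Emit:
{"method": "play_rows", "body": {"rows": [{"hand": 0, "x": 2, "y": -20, "z": 0, "rx": 0, "ry": 0, "rz": -2}, {"hand": 0, "x": 4, "y": -44, "z": 0, "rx": 0, "ry": 0, "rz": -4.5}, {"hand": 0, "x": 7, "y": -70, "z": 0, "rx": 0, "ry": 0, "rz": -7}, {"hand": 0, "x": 10, "y": -96, "z": 0, "rx": 0, "ry": 0, "rz": -9.5}, {"hand": 0, "x": 12, "y": -122, "z": 0, "rx": 0, "ry": 0, "rz": -12}, {"hand": 0, "x": 15, "y": -148, "z": 3, "rx": 0, "ry": 0, "rz": -14.5}, {"hand": 0, "x": 18, "y": -174, "z": 6, "rx": 0, "ry": 0, "rz": -17}, {"hand": 0, "x": 20, "y": -197, "z": 9, "rx": 0, "ry": 0, "rz": -19.5}, {"hand": 0, "x": 22, "y": -215, "z": 12, "rx": 0, "ry": 0, "rz": -21.3}, {"hand": 0, "x": 23, "y": -226, "z": 14, "rx": 0, "ry": 0, "rz": -22.5}]}}

```text
time_s: 12.95
tcp_pos: [0.5775, 0.188, 0.2534]
tcp_rot: [0.001, 0.988, 0.154, -0.001]
force: [0.6, -1.2, -2.7]
opening: 0.219
```

Emit:
{"method": "play_rows", "body": {"rows": [{"hand": 0, "x": 0, "y": -4, "z": 3, "rx": 0, "ry": 0, "rz": 0}, {"hand": 0, "x": 0, "y": -5, "z": 12, "rx": 0, "ry": 0, "rz": 0}, {"hand": 0, "x": 0, "y": -5, "z": 26, "rx": 0, "ry": 0, "rz": 0}, {"hand": 0, "x": 0, "y": -5, "z": 42, "rx": 0, "ry": 0, "rz": 0}, {"hand": 0, "x": 0, "y": -5, "z": 58, "rx": 0, "ry": 0, "rz": 0}, {"hand": 0, "x": 0, "y": -5, "z": 74, "rx": 0, "ry": 0, "rz": 0}, {"hand": 0, "x": 0, "y": -5, "z": 88, "rx": 0, "ry": 0, "rz": 0}, {"hand": 0, "x": 0, "y": -5, "z": 98, "rx": 0, "ry": 0, "rz": 0}, {"hand": 0, "x": 0, "y": -5, "z": 100, "rx": 0, "ry": 0, "rz": 0}, {"hand": 0, "x": 0, "y": -5, "z": 100, "rx": 0, "ry": 0, "rz": 0}]}}

```text
time_s: 13.95
tcp_pos: [0.5764, 0.1903, 0.1542]
tcp_rot: [0.001, 0.988, 0.152, -0.0]
force: [0.7, -0.3, -2.4]
opening: 0.219
```

Run:
```python
from g import *
t,p,r,s=st();print(t,p,s["force"],s["torque"])
togo(*tgt([*MAT,.012],np.radians(18)))
shot("side","s6",(150,90,290,230),4)
shot("top","t6")
```

```text
13.95 [0.57635628 0.19034696 0.15417482] [ 0.65124849 -0.28336003 -2.41886366] [0.06117767 0.00975083 0.02573704]
shift [ 3.7 -6.6 48.2] rot [ 0.07  0.04 -0.46]
```

View pics/s6.png

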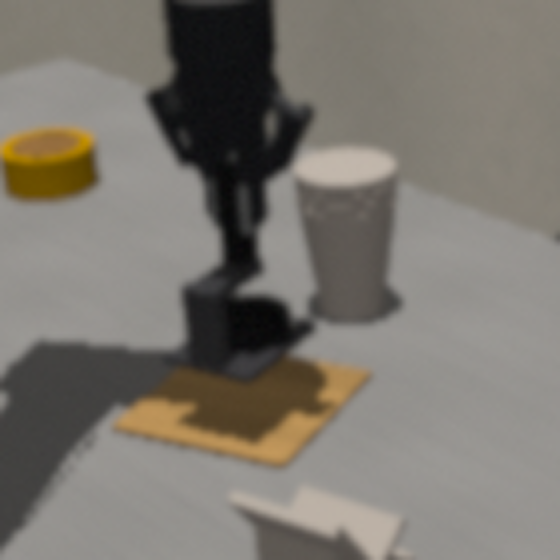

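The cap hangs level over the board. Lower it slowly and centre it a little.

Emit:
{"method": "play_rows", "body": {"rows": [{"hand": 0, "x": 1, "y": -2, "z": 6, "rx": 0, "ry": 0, "rz": 0}, {"hand": 0, "x": 2, "y": -4, "z": 14, "rx": 0, "ry": 0, "rz": 0}, {"hand": 0, "x": 3, "y": -6, "z": 22, "rx": 0, "ry": 0, "rz": 0}, {"hand": 0, "x": 3, "y": -6, "z": 28, "rx": 0, "ry": 0, "rz": 0}, {"hand": 0, "x": 3, "y": -6, "z": 32, "rx": 0, "ry": 0, "rz": 0}, {"hand": 0, "x": 3, "y": -6, "z": 35, "rx": 0, "ry": 0, "rz": 0}, {"hand": 0, "x": 3, "y": -6, "z": 38, "rx": 0, "ry": 0, "rz": 0}, {"hand": 0, "x": 3, "y": -6, "z": 41, "rx": 0, "ry": 0, "rz": 0}, {"hand": 0, "x": 3, "y": -6, "z": 44, "rx": 0, "ry": 0, "rz": 0}, {"hand": 0, "x": 3, "y": -6, "z": 46, "rx": 0, "ry": 0, "rz": 0}]}}

```text
time_s: 15.05
tcp_pos: [0.5774, 0.1974, 0.1079]
tcp_rot: [0.0, 0.988, 0.153, -0.0]
force: [0.1, -0.1, -2.2]
opening: 0.223
```

Emit:
{"method": "play_rows", "body": {"rows": [{"hand": 0, "x": 0, "y": 0, "z": 0, "rx": 0, "ry": 0, "rz": 0}, {"hand": 0, "x": 0, "y": 0, "z": 0, "rx": 0, "ry": 0, "rz": 0}]}}

```text
time_s: 15.25
tcp_pos: [0.5774, 0.1974, 0.1082]
tcp_rot: [0.001, 0.988, 0.153, -0.0]
force: [0.1, -0.5, -1.8]
opening: 0.222
```

Run:
```python
from g import *
t,p,r,s=st();print(t,p,s["force"],s["torque"],"fork underside",p[2]-.094)
```

```text
15.25 [0.57744357 0.19738835 0.10820593] [ 0.05832832 -0.46695143 -1.80872457] [ 0.01586554 -0.11726102  0.04762152] fork underside 0.01420593007689007
```

Force is back to puller-only, so the cap is standing on the board. Draw the fork out.

Emit:
{"method": "play_rows", "body": {"rows": [{"hand": 0, "x": 0, "y": 0, "z": 1.5, "rx": 0, "ry": 0, "rz": 0}, {"hand": 0, "x": -3, "y": 0, "z": 1.5, "rx": 0, "ry": 0, "rz": 0}, {"hand": 0, "x": -8, "y": 0, "z": 1.5, "rx": 0, "ry": 0, "rz": 0}, {"hand": 0, "x": -15, "y": 0, "z": 1.5, "rx": 0, "ry": 0, "rz": 0}, {"hand": 0, "x": -22, "y": 0, "z": 1.5, "rx": 0, "ry": 0, "rz": 0}, {"hand": 0, "x": -30, "y": 0, "z": 1.5, "rx": 0, "ry": 0, "rz": 0}, {"hand": 0, "x": -40, "y": 0, "z": 1.5, "rx": 0, "ry": 0, "rz": 0}, {"hand": 0, "x": -52, "y": 0, "z": 1.5, "rx": 0, "ry": 0, "rz": 0}, {"hand": 0, "x": -66, "y": 0, "z": 1.5, "rx": 0, "ry": 0, "rz": 0}, {"hand": 0, "x": -80, "y": 0, "z": 1.5, "rx": 0, "ry": 0, "rz": 0}]}}

```text
time_s: 16.25
tcp_pos: [0.5, 0.1728, 0.1067]
tcp_rot: [0.0, 0.988, 0.153, -0.0]
force: [0.1, -0.1, -2.1]
opening: 0.219
```

Emit:
{"method": "play_rows", "body": {"rows": [{"hand": 0, "x": -8, "y": 0, "z": 0, "rx": 0, "ry": 0, "rz": 0}, {"hand": 0, "x": -12, "y": 0, "z": -10, "rx": 0, "ry": 0, "rz": 0}, {"hand": 0, "x": -16, "y": 0, "z": -35, "rx": 0, "ry": 0, "rz": 0}, {"hand": 0, "x": -18, "y": 0, "z": -70, "rx": 0, "ry": 0, "rz": 0}, {"hand": 0, "x": -18, "y": 0, "z": -110, "rx": 0, "ry": 0, "rz": 0}, {"hand": 0, "x": -18, "y": 0, "z": -145, "rx": 0, "ry": 0, "rz": 0}, {"hand": 0, "x": -18, "y": 0, "z": -160, "rx": 0, "ry": 0, "rz": 0}]}}

```text
time_s: 16.95
tcp_pos: [0.4855, 0.1683, 0.2718]
tcp_rot: [-0.0, 0.988, 0.153, 0.003]
force: [0.4, 0.7, -1.9]
opening: 0.219
```

Run:
```python
from g import *
t,p,r,s=st();print(t,p,s["force"],s["joints"])
for h in(.14,.06): togo(HOME_P+[0,0,h],HOME_R)
d=shot("top","t7");ds=shot("side","s7")
# is the cap dark blob on board where expected?
im=d["color"];e=proj(d,[[*MAT,.046],[*MAT,.006]]);print(e)
x0,y0=(e[0]-25).astype(int);g=im[y0:y0+50,x0:x0+50].max(2)
m=(g<45).astype(np.uint8);n,l,stt,c=cv2.connectedComponentsWithStats(m)
for i in range(1,n):
    if stt[i,4]>60: u=c[i]+[x0,y0];print(stt[i],u,atz(d,*u,.046))
a=im[y0-10:y0+60,x0-20:x0+90]
b=ds["color"][90:230,150:290]
o=np.zeros((560,700+100,3),np.uint8);A=cv2.resize(a,None,fx=3.6,fy=3.6);o[:A.shape[0],:A.shape[1]]=A
B=cv2.resize(b,None,fx=2.8,fy=2.8);o[:B.shape[0],400:400+B.shape[1]]=B;cv2.imwrite("pics/v7.png",o[:400])
```

```text
16.95 [0.48548366 0.16831621 0.27175401] [ 0.44658923  0.67430981 -1.9417896 ] [ 0.64076282  0.16900208  0.09903675  0.00248467 -1.49426826  1.23656165]
shift [-76.3 173.6  -1.1] rot [-0.97 34.59  3.07]
shift [-76.9 173.6  78.9] rot [-0.97 34.59  3.07]
[[193.88098371 187.47706591]
 [195.581423   188.72847404]]
[ 18  16  25  34 350] [197.68285714 191.85142857] [0.56409561 0.18575549 0.046     ]
```

View pics/v7.png

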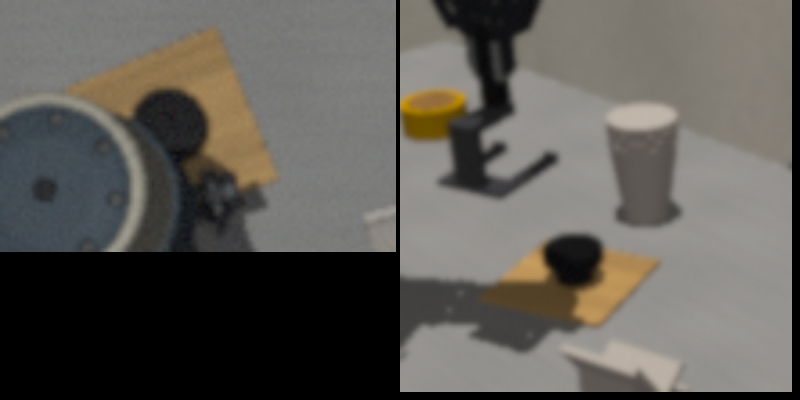

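The cap stands upright near the board's centre: in the top crop it is at (171,124), and in the side crop it stands on its collar. The puller hangs free. Return to above the home pose.

Emit:
{"method": "play_rows", "body": {"rows": [{"hand": 0, "x": -4, "y": 10, "z": 0, "rx": 0, "ry": 1, "rz": 0.2}, {"hand": 0, "x": -14, "y": 30, "z": 0, "rx": -0.1, "ry": 5, "rz": 0.6}, {"hand": 0, "x": -25, "y": 55, "z": 0, "rx": -0.2, "ry": 10, "rz": 1}, {"hand": 0, "x": -36, "y": 80, "z": 0, "rx": -0.4, "ry": 15, "rz": 1.4}, {"hand": 0, "x": -47, "y": 105, "z": 0, "rx": -0.6, "ry": 20, "rz": 1.8}, {"hand": 0, "x": -58, "y": 130, "z": 0, "rx": -0.7, "ry": 25, "rz": 2.2}, {"hand": 0, "x": -67, "y": 150, "z": 0, "rx": -0.9, "ry": 30, "rz": 2.7}, {"hand": 0, "x": -74, "y": 166, "z": 0, "rx": -1, "ry": 33.5, "rz": 3}, {"hand": 0, "x": -76, "y": 173, "z": -1, "rx": -1, "ry": 34.6, "rz": 3}, {"hand": 0, "x": -76, "y": 173, "z": -1, "rx": -1, "ry": 34.6, "rz": 3}]}}

```text
time_s: 18.05
tcp_pos: [0.4616, -0.0217, 0.2658]
tcp_rot: [-0.036, 0.948, 0.119, 0.294]
force: [-0.5, -0.3, -1.2]
opening: 0.222
```

Emit:
{"method": "play_rows", "body": {"rows": [{"hand": 0, "x": 0, "y": 0, "z": 0, "rx": 0, "ry": 0, "rz": 0}, {"hand": 0, "x": 0, "y": 0, "z": 0, "rx": 0, "ry": 0, "rz": 0}, {"hand": 0, "x": 0, "y": 0, "z": 0, "rx": 0, "ry": 0, "rz": 0}]}}

```text
time_s: 18.35
tcp_pos: [0.4638, -0.0194, 0.2674]
tcp_rot: [-0.036, 0.947, 0.121, 0.294]
force: [-0.8, -0.0, -2.3]
opening: 0.216
```

Run:
```python
from g import *
t,p,r,s=st();print(t,p,s["force"])
for h in(.14,.02,0): togo(HOME_P+[0,0,h],HOME_R)
```

```text
18.35 [ 0.46384517 -0.01944687  0.26744677] [-0.75789405 -0.03978915 -2.25580901]
shift [ 3.6  1.1 -3.4] rot [0.05 0.49 0.15]
shift [-64.4   0.8  95.4] rot [0.05 0.49 0.15]
shift [-75.7   0.8 111.9] rot [0.05 0.49 0.15]
```

Emit:
{"method": "play_rows", "body": {"rows": [{"hand": 0, "x": -4, "y": 1, "z": 10, "rx": 0, "ry": 0.2, "rz": 0.1}, {"hand": 0, "x": -16, "y": 1, "z": 28, "rx": 0, "ry": 0.5, "rz": 0.1}, {"hand": 0, "x": -30, "y": 1, "z": 48, "rx": 0, "ry": 0.5, "rz": 0.1}, {"hand": 0, "x": -44, "y": 1, "z": 68, "rx": 0, "ry": 0.5, "rz": 0.1}, {"hand": 0, "x": -56, "y": 1, "z": 85, "rx": 0, "ry": 0.5, "rz": 0.1}, {"hand": 0, "x": -62, "y": 1, "z": 93, "rx": 0, "ry": 0.5, "rz": 0.1}, {"hand": 0, "x": -64, "y": 1, "z": 95, "rx": 0, "ry": 0.5, "rz": 0.1}, {"hand": 0, "x": -64, "y": 1, "z": 95, "rx": 0, "ry": 0.5, "rz": 0.1}, {"hand": 0, "x": -64, "y": 1, "z": 95, "rx": 0, "ry": 0.5, "rz": 0.1}]}}

```text
time_s: 19.25
tcp_pos: [0.4659, -0.0204, 0.1543]
tcp_rot: [-0.037, 0.946, 0.12, 0.3]
force: [0.7, 0.9, -2.3]
opening: 0.22
```

Run:
```python
from g import *
t,p,r,s=st();print(t,p,s["force"])
for h in(.02,0): togo(HOME_P+[0,0,h],HOME_R)
```

```text
19.25 [ 0.4659088  -0.02040745  0.15427906] [ 0.7205589   0.85178176 -2.32107686]
shift [-1.7 -0.4  1.2] rot [ 0.06 -0.16  0.04]
shift [-13.2  -0.4  17.5] rot [ 0.06 -0.16  0.04]
```

Emit:
{"method": "play_rows", "body": {"rows": [{"hand": 0, "x": -3, "y": 0, "z": 4, "rx": 0, "ry": 0, "rz": 0}, {"hand": 0, "x": -6, "y": 0, "z": 8, "rx": 0, "ry": 0, "rz": 0}, {"hand": 0, "x": -8, "y": 0, "z": 11, "rx": 0, "ry": 0, "rz": 0}, {"hand": 0, "x": -10, "y": 0, "z": 13.5, "rx": 0, "ry": 0, "rz": 0}, {"hand": 0, "x": -11.5, "y": 0, "z": 15.5, "rx": 0, "ry": 0, "rz": 0}, {"hand": 0, "x": -12.5, "y": 0, "z": 17, "rx": 0, "ry": 0, "rz": 0}, {"hand": 0, "x": -12.5, "y": 0, "z": 17, "rx": 0, "ry": 0, "rz": 0}]}}

```text
time_s: 19.95
tcp_pos: [0.465, -0.0209, 0.1325]
tcp_rot: [-0.037, 0.946, 0.119, 0.299]
force: [-1.1, -0.7, -0.0]
opening: 0.217
```

Run:
```python
from g import *
t,p,r,s=st();print(t,p,s["force"])
togo(HOME_P,HOME_R)
```

```text
19.95 [ 0.46499861 -0.0209446   0.13248233] [-1.09672561 -0.70144133 -0.04752035]
shift [ 0.1 -0.7  0.3] rot [ 0.08 -0.11  0.02]
```

Back at the home pose with light contact on the rest. Open the fingers and retreat along the handle.

Emit:
{"method": "play_rows", "body": {"rows": [{"hand": 24, "x": 0, "y": 0, "z": 0, "rx": 0, "ry": 0, "rz": 0}, {"hand": 30, "x": 0, "y": 0, "z": 0, "rx": 0, "ry": 0, "rz": 0}, {"hand": 45, "x": 0, "y": 0, "z": 0, "rx": 0, "ry": 0, "rz": 0}, {"hand": 60, "x": 0, "y": 0, "z": 0, "rx": 0, "ry": 0, "rz": 0}, {"hand": 60, "x": 0, "y": 0, "z": 0, "rx": 0, "ry": 0, "rz": 0}, {"hand": 60, "x": 0, "y": 0, "z": 0, "rx": 0, "ry": 0, "rz": 0}]}}

```text
time_s: 20.55
tcp_pos: [0.4648, -0.0209, 0.1322]
tcp_rot: [-0.037, 0.946, 0.119, 0.299]
force: [-0.4, -0.0, 0.3]
opening: 0.702
```

Emit:
{"method": "play_rows", "body": {"rows": [{"hand": 60, "x": 0, "y": 0, "z": -8, "rx": 0, "ry": 0, "rz": 0}, {"hand": 60, "x": 0, "y": 0, "z": -22, "rx": 0, "ry": 0, "rz": 0}, {"hand": 60, "x": 0, "y": 0, "z": -42, "rx": 0, "ry": 0, "rz": 0}, {"hand": 60, "x": 0, "y": 0, "z": -65, "rx": 0, "ry": 0, "rz": 0}, {"hand": 60, "x": 0, "y": 0, "z": -90, "rx": 0, "ry": 0, "rz": 0}, {"hand": 60, "x": 0, "y": 0, "z": -110, "rx": 0, "ry": 0, "rz": 0}, {"hand": 60, "x": 0, "y": 0, "z": -118, "rx": 0, "ry": 0, "rz": 0}, {"hand": 60, "x": 0, "y": 0, "z": -118, "rx": 0, "ry": 0, "rz": 0}]}}

```text
time_s: 21.35
tcp_pos: [0.3991, -0.0375, 0.2301]
tcp_rot: [-0.038, 0.946, 0.119, 0.3]
force: [0.2, 0.1, -0.3]
opening: 0.702
```

Run:
```python
from g import *
t,p,r,s=st();print(t,p,s["force"],s["opening"])
d=shot("side","s8");t8=shot("top","t8")
# compare with start picture around the puller (side) and with s1 (same arm pose)
a=cv2.imread("pics/s1_raw.png");b=cv2.imread("pics/s8_raw.png")
f=lambda i:cv2.cvtColor(i[175:250,205:265],cv2.COLOR_BGR2GRAY).astype(np.float32)
print("phase shift rest+puller",cv2.phaseCorrelate(f(a),f(b)),"mean diff",np.abs(f(a)-f(b)).mean())
h=lambda i:np.array(cv2.cvtColor(i[178:203,214:240],cv2.COLOR_BGR2GRAY),np.float32)
print("handle",cv2.phaseCorrelate(h(a),h(b)),np.abs(h(a)-h(b)).mean())
for n,bx in(("bystanders",(285,100,375,235)),):
    x0,y0,x1,y1=bx;print(n,np.abs(a[y0:y1,x0:x1].astype(int)-b[y0:y1,x0:x1]).mean())
im=t8["color"];e=proj(t8,[[*MAT,.046]])[0];x0,y0=(e-22).astype(int)
m=(im[y0:y0+44,x0:x0+44].max(2)<45).astype(np.uint8);n,l,q,c=cv2.connectedComponentsWithStats(m)
for i in range(1,n):
    if q[i,4]>60: print("cap",q[i],atz(t8,*(c[i]+[x0,y0]),.046))
```

```text
21.35 [ 0.39914481 -0.0374965   0.23012604] [ 0.16662377  0.06802686 -0.27486946] 0.7024961929062103
phase shift rest+puller ((0.35770732260469273, 0.586871715810112), 0.7836715292400784) mean diff 9.710444
handle ((1.48695084921353, 0.051055559843344867), 0.5779529317220052) 14.94
bystanders 5.18241426611797
cap [ 14  13  20  19 295] [0.57936428 0.19586431 0.046     ]
```

The cap is within 3 mm of the board's centre. The handle differs from the start picture by about 1.5 px, so I'll refit the puller numerically by model against image before handing in.

Run:
```python
from g import *
from scipy.optimize import minimize
def boxes(): return [((-12,-10,-37),(12,10,32)),((-56,-12,-55),(12,12,-43)),((-56,-15,-110),(-44,15,-43)),((-26,24,-110),(36,38,-105)),((-26,-38,-110),(36,-24,-105))]
def mask(d,q,shape,k=4):
    Rp=P(np.radians(q[3]),-q[4]);M=np.zeros((shape[0]*k,shape[1]*k),np.uint8)
    for a,b in boxes():
        C=[[x,y,z] for x in(a[0],b[0]) for y in(a[1],b[1]) for z in(a[2],b[2])]
        X=np.array(q[:3])/1e3+Rp.apply(np.array(C)/1e3)
        pp=((proj(d,X)-O+.5)*k).astype(np.float32);h=cv2.convexHull(pp);cv2.fillConvexPoly(M,(h*16).astype(np.int32),255,shift=4)
    return cv2.resize(M,shape[::-1],interpolation=cv2.INTER_AREA)/255.
O=np.array([208,172]);sh=(62,58)
for n in("side0","s1","s8"):
    d=ld(n);im=cv2.imread("pics/%s_raw.png"%n)[172:234,208:266].max(2).astype(float)
    D=np.clip((75-im)/35,0,1)
    if n!="side0": D[:8]*=0.0   # fingers
    D=cv2.GaussianBlur(D,(0,0),1)
    best=None
    f=lambda q:((cv2.GaussianBlur(mask(d,[q[0],q[1],142,q[2],q[3]],sh),(0,0),1)-D)[8:]**2).sum()
    S=[np.array([454,-26,14,35.])+np.r_[0,0,0,0]]+[np.array([454,-26,14,35.])+v for v in 8*np.eye(4)]
    r=minimize(f,S[0],method="Nelder-Mead",options=dict(initial_simplex=S,maxiter=400));print(n,r.x.round(1),round(r.fun,1))
```

```text
side0 [459.  -17.6  16.3  42.2] 189.6
s1 [459.5 -18.   26.2  45.3] 209.6
s8 [455.7 -10.1   8.2  45.3] 228.3
```

That fit is unreliable because the model is incomplete. I'll compare image features directly between start and end instead.

Run:
```python
import cv2,numpy as np
def g(n): return cv2.imread("pics/%s_raw.png"%n).max(2).astype(np.float32)
I={n:g(n) for n in("side0","s1","s8","top0","t8")}
def match(a,b,box):
    x0,y0,x1,y1=box;T=I[a][y0:y1,x0:x1];Sx=I[b][y0-8:y1+8,x0-8:x1+8]
    r=cv2.matchTemplate(Sx,T,cv2.TM_CCOEFF_NORMED);_,v,_,l=cv2.minMaxLoc(r)
    x,y=l;sx=sy=0
    if 0<x<16 and 0<y<16:
        sx=(r[y,x-1]-r[y,x+1])/(2*(r[y,x-1]-2*r[y,x]+r[y,x+1]));sy=(r[y-1,x]-r[y+1,x])/(2*(r[y-1,x]-2*r[y,x]+r[y+1,x]))
    return round(x-8+float(sx),2),round(y-8+float(sy),2),round(v,3)
for nm,b in(("handle",(213,181,236,202)),("near prong",(245,195,260,216)),("rest front",(205,215,236,248)),("jar",(290,165,325,210)),("bottle",(342,165,372,232)),("cups",(222,126,252,172))):
    print(nm,"s1:",match("side0","s1",b),"s8:",match("side0","s8",b))
for nm,b in(("left prong",(244,197,256,218)),("right prong",(262,192,277,214)),("jar",(258,118,292,152)),("bottle",(314,122,344,154)),("cups",(150,112,186,148))):
    print(nm,"t8:",match("top0","t8",b))
```

```text
handle s1: (-0.02, 0.02, 1.0) s8: (0.95, 1.42, 0.842)
near prong s1: (0.0, -0.01, 1.0) s8: (0.36, 0.48, 0.986)
rest front s1: (0.11, -0.01, 0.993) s8: (0.11, -0.01, 0.993)
jar s1: (-0.0, -0.01, 1.0) s8: (-0.0, -0.01, 1.0)
bottle s1: (0.02, -0.03, 1.0) s8: (0.03, -0.03, 1.0)
cups s1: (0.13, -0.0, 0.997) s8: (0.02, 0.0, 1.0)
left prong t8: (0.32, -0.49, 0.974)
right prong t8: (0.31, -0.17, 0.979)
jar t8: (-0.0, -0.03, 0.991)
bottle t8: (0.0, 0.01, 0.995)
cups t8: (-0.01, -0.02, 0.996)
```

The prongs are within 0.6 px of the start in both views, which is about 1 mm. The bystanders haven't moved. Handing in.

```bash
python3 -c "
from rig import robot,monitor
print(monitor.state()['force']);print(robot.sign_off())"
```

```text
[-0.36584203  0.26416284  0.10456046]
the job is handed in; nothing more can be done
None
```

The job is handed in: the cap is off the canister and standing on the wooden board, and the puller is back on its rest. No verdict was reported. The run took about 21 s of the 69 s allowed.

I gripped the puller along its leaning handle, hooked the fork under the cap, and pulled straight up until it popped off. I then carried it to the board, lowered it and drew the fork out. The force reading returned to the puller-only level before I withdrew.

**Last checks:**
- **Cap:** its top centre measured (0.579, 0.196), about 2–3 mm from the board's centre. It looked upright in the last picture I viewed, taken after the fork came out; I saw nothing that would have disturbed it later.
- **Puller:** I released it within 1 mm of the pose where I gripped it. The prongs match the start pictures to about 0.6 px (about 1 mm) in both cameras.
- **Bystanders:** the jar, bottle and cups moved less than 0.05 px in both pictures.
- **Robot:** the gripper is open and clear, and the force reading is near zero.

**Checks that disagreed:**
- **Handle match:** the side-view match of the handle was poor (correlation 0.84, shift about 1–1.5 px). I put this down to the changed background behind it, and did not confirm that.
- **Final puller fit:** a numerical fit of the puller's pose did not converge well even on the start picture. I discarded it, so the final lean was not measured directly.
- **Side camera:** it read about 4 mm low at the start, so I corrected for that before hooking the cap.

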